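# Log a carved shoe with its paint tin

### The job

To log a carved foam shoe with its paint, first turn the small paint tin, standing where it is, so that its label (the side under the lid's tab) faces the scanner window squarely, and let go of it. Then pick up the low shoe, not the tall boot, and hold it still before the inspection camera: its middle about 18 cm straight out from the lens at lens height, toe pointing at the camera and tipped up about 30 degrees to show the sole, not leaning sideways. Finish while holding it there, not putting it down or letting go, and leave the boot, carved hand, foam block and cup where they stand.

Things in the scene. Friction and masses are not known exactly. Their poses are not given: they have to be found in the camera images.
- tin_center (a point): centre (36 mm up) of the loose, upright bare-metal paint tin: cylinder 56 mm across, 72 mm high, with a 45 mm lid disc 4 mm high on top; about 0.25 kg. z up its axis, +x out through the marked side. It turns easily on the table when gripped. It starts with the marked side 0.7 to 2.4 rad counterclockwise (from above) of facing the scanner
- tin_mark (a point): middle of the tin's label, on its side 28 mm out from the axis and 36 mm up: white paper with black bars, about 60 degrees wide, 15 to 57 mm up. Straight above it a flat metal lid tab, 12 mm wide, sticks 10 mm out beyond the rim, 72 to 75 mm up: keep the fingers off it
- scanner_window (a point): middle of the flat window of the grey scanner block, 45 mm above the table. The block is fixed, 60 mm deep, 100 mm wide, 110 mm high; it looks along its -x (level). The tin stands about 115 to 135 mm in front of the window
- shoe_center (a point): centre of the low shoe: loose, cream rigid carved foam, 160 mm long, 62 mm wide at the toe, 85 mm high, about 0.1 kg. The point is half-way along, on the middle plane, 42.5 mm above the sole. x points to the toe, y to the shoe's left, z up from the sole. The toe part (x +20 to +80 mm) is at most 56 mm high. It starts on its sole, toe within 0.9 rad of world +x
- shoe_grip (a point): the best place to grip the low shoe: middle of its ankle block, 64 mm above the sole and 36 mm behind the shoe's centre, same axes. The block's sides are flat, parallel and upright, 52 mm apart (along y) and 32 mm long, free from 46 mm above the sole to the flat top at 85 mm; the foot below is 54 mm wide
- boot_center (a point): centre (65 mm above the sole, half-way along) of the tall boot: same foam and same foot as the low shoe, but 130 mm high. Loose, to be left alone. x to the toe. It and the shoe may stand in either of two places
- lens (a point): middle of the front glass of the inspection camera's lens (42 mm across, in a black body 62 mm wide, 52 mm high), on a fixed 340 mm post that stands 70 mm behind it (along +x), foot 110 mm across. It looks along -x, level, roughly back to the robot; z up. Its height differs from run to run (210 to 280 mm) and stays. The shoe's centre belongs at x -180 mm, y 0, z 0 in this frame
- mitt_center (a point): centre (75 mm up) of a carved foam hand standing upright on its wrist, about 105 mm wide along its y, 36 mm thick along x and 158 mm high, loose, to be left alone
- offcut: centre of the underside of a plain foam block 60 x 85 x 40 mm, loose, to be left alone
- cup: centre of the underside of an empty white cup, 68 mm across, 70 mm high, loose, to be left alone
Not all that is in view belongs to the job. Leave any red look-alike of the part that bears shoe_center alone.

How it is judged:
By the outcome, as a careful person would: the job done as asked, in the order asked, and still so for the second after the job is handed in, while the arm keeps its last pose, push and grip.
It also fails if it takes over 70 s, if anything falls off the work surface, if the arm or the gripper's body presses on something with over 40 N, if the wrist force passes 120 N, or if a joint passes its speed limit or range.

### The arm

A 6-joint arm with a two-finger parallel gripper is mounted at the origin on the work surface. World frame = base frame: x ahead of the robot, y to its left, z up, the work surface at z = 0. Lengths are in m, angles in rad, forces in N, time in s.
With the tool pointing down it reaches from about 0.35 to 0.975 m from the base axis. Payload 4.9 kg.
Tool frame: the origin (TCP) lies midway between the tips of the shut fingers; the grasp point (between the pads) lies 19 mm behind it; z points along the fingers, y is the line along which they close (so a half turn about z gives the same grasp; the last joint's range is limited). The gripper opens to 85 mm and grips with 20 to 120 N. Pads are 22 mm wide; open, the fingers measure 114 mm over their backs; the gripper's body (76 mm by 85 mm) begins 54 mm behind the grasp point. The pads swing forward as they close: fully open they stand 13 mm farther back than shut.
Start: joints at [1.107, 0.053, 1.613, -0, 1.476, -0.119], TCP at [0.211, 0.588, 0.231] pointing down, gripper open.
Joint ranges: [-3.01, 3.01], [-1.01, 2.22], [0.06, 2.58], [-1.02, 4.17], [0.09, 2.62], [-3.14, 3.14]. Speed limits (rad/s): [2.57, 2.57, 3.14, 3.14, 3.14, 3.14].

### API

Orientations are given as a unit quaternion [w, x, y, z].
In Python, from plant import manip gives the robot as it stands.
- The arm moves only by the tool carry_out, never from a script. Its argument "moves" is a list of rows, each a list of 7 numbers: the opening, from 0 (shut) to 1 (fully open), then the shift along the tool's x, y, z normalised to -1 to 1, where 1 is 0.4 m, then the turn, a rotation vector about the tool's x, y, z normalised to -1 to 1, where 1 is 0.5 rad. In form: [[grip, dx, dy, dz, rx, ry, rz], ...]. A call has 1 to 8 rows; each row is the pose to reach, as a shift and turn from the pose commanded when the call began, along the tool's axes at that moment; what a row does not reach only later rows make up. A row lasts 1/12 s, in which the tool goes at most 41.7 mm and 7.16 degrees, less where a joint would pass 70% of its speed; a pose out of reach is approached as far as the arm can. A call with a number of a shift or a turn outside -1 to 1 is refused whole. A call with a gripper value outside its range is refused whole. The fingers move at their own pace and stop on an object; the grip force is fixed at half the most. Time passes only in rows, so rows that repeat a pose let the fingers close. It gives the time, the measured TCP pose, the force and the opening at its end, in the units of the state.
- manip.state(): the state, without advancing time (a new reading comes with each control period).
- manip.grab_frame(name): name is "scene" or "side" or "wrist"; returns the picture (384x512x3 uint8, red, green, blue); there is no depth.
- manip.camera_info(name): a dict with "intrinsics" (3x3 intrinsics, pixels), "extrinsics" (4x4, takes a point from world to camera coordinates). Camera axes: x right, y down, z forward; pixel columns grow to the right and rows downward; lengths in m; the calibration is good to about 2 mm. A picture is of the moment at which its call begins: read the wrist's pose just before it. camera_info takes no time and is no camera call; for the wrist camera it gives the pose at the moment of the call.
- manip.job_done(): hands the job in, once; it reports no verdict.
The state is a dict: "time": time; "joint_pos": joint angles; "joint_vel": joint speeds; "joint_efforts": joint torques, N m; "tool_pos": TCP position; "tool_rot": TCP orientation; "contact_force": force on the tool from outside, world axes, zero at the start; "ft_torque": the same for the moment, N m; "gripper_width": opening from 0.0 (shut) to 1.0 (fully open).
Only numpy, scipy, OpenCV 4.12 (cv2) and the standard library are available. Lean on these libraries where they do the work, as an engineer would, in place of code of your own. Each camera call takes 0.05 s, during which the arm holds its last target. There are 200 camera calls.

## Working session

There is one attempt and no reset: what is moved stays moved. The work goes in short steps, Python scripts to look and compute and a tool call to move; the robot and the scene stay as the last step left them, time stands still between calls to the robot, and variables do not carry over. Pictures are saved under pics/ and viewed, on a budget of 10 in all, crops included, one or two more only if the job needs it, and the job is handed in when it is done.

Besides the shell and the picture viewer there is one more tool, called after ">>>" as name([rows], argument=value, ...), one row to a line, values as JSON. carry_out: Moves the arm, as the interface text tells. Scaled input: -1 to 1 covers 0.4 m each way for a shift and 0.5 rad each way for a turn. Its arguments: {"type":"object","properties":{"moves":{"type":"array"}},"required":["moves"]}

```bash
mkdir -p pics; ls; python3 - <<'E'
from plant import manip
import cv2,numpy as np
print(manip.state())
for n in("scene","side","wrist"):
    i=manip.camera_info(n);print(n,np.round(i["intrinsics"],1).tolist(),np.round(i["extrinsics"],4).tolist())
a=manip.grab_frame("scene");b=manip.grab_frame("side")
cv2.imwrite("pics/scene0.png",cv2.resize(a[:,:,::-1],(800,600),interpolation=cv2.INTER_CUBIC))
cv2.imwrite("pics/side0.png",cv2.resize(b[:,:,::-1],(800,600),interpolation=cv2.INTER_CUBIC))
E
```

```text
pics
{'time': 0.0, 'joint_pos': array([ 1.10700508e+00,  5.33554525e-02,  1.61430063e+00,  1.98475796e-05,
        1.47601702e+00, -1.18996890e-01]), 'joint_vel': array([-2.08008651e-04,  3.91913062e-04, -2.75943690e-04,  6.21824881e-04,
       -3.33379562e-05,  3.27086776e-04]), 'joint_efforts': array([-1.41432665e-03, -3.93660808e+01, -3.70189834e+01, -1.26692903e-04,
        6.91281661e-03, -1.06417292e-05]), 'tool_pos': array([0.21096069, 0.58765086, 0.23005994]), 'tool_rot': array([-3.08305442e-04,  1.71545324e-01,  9.85175680e-01, -9.93534508e-04]), 'contact_force': array([-0.30385881,  0.18020499, -0.42784364]), 'ft_torque': array([-0.07035361, -0.04114493, -0.05085711]), 'gripper_width': 1.0018224759795558}
scene [[402.7, 0.0, 259.4], [0.0, 402.7, 185.3], [0.0, 0.0, 1.0]] [[0.6532, 0.7571, 0.0052, -0.4292], [0.5026, -0.4285, -0.7508, -0.1175], [-0.5663, 0.4931, -0.6605, 1.6469], [0.0, 0.0, 0.0, 1.0]]
side [[393.6, 0.0, 260.0], [0.0, 393.6, 194.6], [0.0, 0.0, 1.0]] [[0.8279, -0.5607, -0.0102, -0.3951], [-0.4401, -0.6383, -0.6316, 0.3779], [0.3476, 0.5274, -0.7752, 1.3879], [0.0, 0.0, 0.0, 1.0]]
wrist [[281.5, 0.0, 258.5], [0.0, 281.5, 192.4], [0.0, 0.0, 1.0]] [[0.3383, 0.9411, -0.0018, -0.6238], [0.8902, -0.3193, 0.325, -0.0419], [0.3052, -0.1115, -0.9457, 0.3805], [0.0, 0.0, 0.0, 1.0]]
```

View pics/scene0.png

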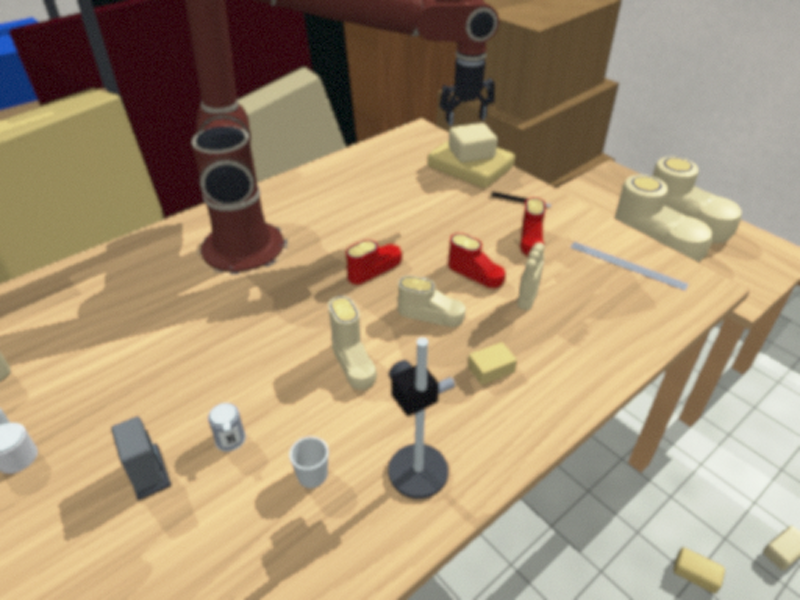

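View pics/side0.png

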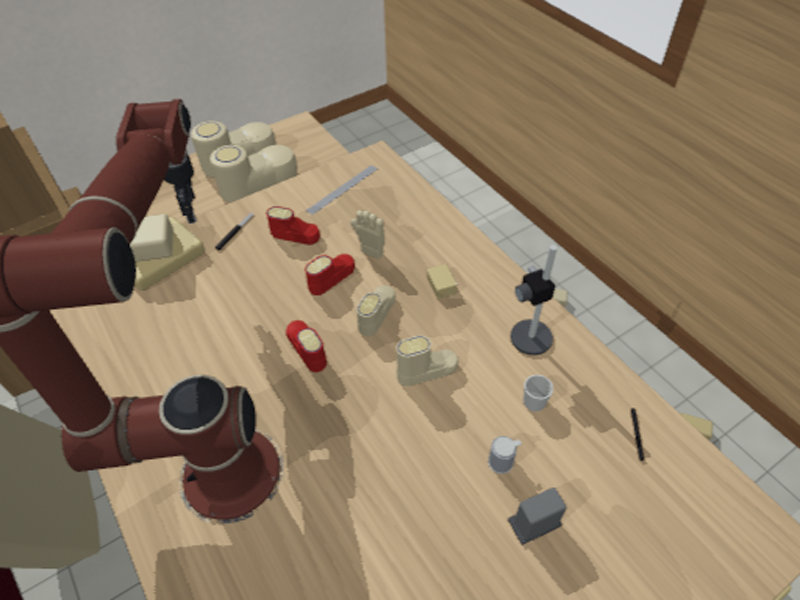

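The scene view shows the tin near (226,425), the scanner at (140,457), the boot at (350,345), the low shoe at (430,302), the lens at about (402,375) and the cup at (310,462). The side view shows the tin at (503,453), with its tab pointing right toward (517,442), the scanner at (540,515), the shoe at (375,310) and the lens at (522,292).

```bash
cat > h.py <<'E'
from plant import manip
import numpy as np,cv2
from scipy.spatial.transform import Rotation as R
S=512/800
def cam(n):
    i=manip.camera_info(n);return np.array(i["intrinsics"]),np.array(i["extrinsics"])
def rayz(n,u,v,z,c=None,s=S):
    K,E=c or cam(n);d=E[:3,:3].T@np.linalg.solve(K,[u*s,v*s,1]);o=-E[:3,:3].T@E[:3,3]
    return o+d*(z-o[2])/d[2]
def tri(a,b):
    P=[K@E[:3] for K,E in(cam("scene"),cam("side"))]
    X=cv2.triangulatePoints(P[0],P[1],np.array(a,float)*S,np.array(b,float)*S).ravel();return X[:3]/X[3]
def proj(n,X,c=None,s=S):
    K,E=c or cam(n);p=K@(E[:3,:3]@np.array(X)+E[:3,3]);return p[:2]/p[2]/s
def tool():
    s=manip.state();q=s["tool_rot"];return np.array(s["tool_pos"]),R.from_quat([q[1],q[2],q[3],q[0]])
def delta(p,Rt,p0=None,R0=None):
    if p0 is None:p0,R0=tool()
    return np.round(R0.inv().apply(np.array(p)-p0)/.4,3),np.round((R0.inv()*Rt).as_rotvec()/.5,3)
E
python3 - <<'E'
from h import *
np.set_printoptions(precision=3,suppress=True)
for k,a,b in[("tin lid",(225,411),(503,444)),("tab",(231,430),(518,442)),("lens",(402,375),(521,292)),("post top",(422,342),(552,249)),("foot",(418,472),(532,337)),("shoe top",(416,285),(375,304)),("shoe toe",(460,315),(388,290)),("boot top",(343,309),(413,345)),("boot toe",(368,380),(453,358)),("cup",(310,447),(538,382)),("mitt top",(538,248),(372,213)),("offcut",(493,358),(440,275))]:
    print(k,tri(a,b))
print("scanner top", [rayz("side",u,v,.11) for u,v in[(517,511),(550,490),(565,504),(532,526)]],[rayz("scene",u,v,.11) for u,v in[(114,428),(139,419)]])
print("lid",rayz("scene",225,411,.076),rayz("side",503,444,.076),"shoe",rayz("scene",416,285,.085),rayz("side",375,304,.085))
E
```

```text
tin lid [ 0.518 -0.316  0.075]
tab [ 0.554 -0.327  0.063]
lens [ 0.748 -0.086  0.206]
post top [ 0.803 -0.097  0.332]
foot [ 0.808 -0.1    0.001]
shoe top [0.494 0.169 0.088]
shoe toe [0.576 0.234 0.02 ]
boot top [ 0.485 -0.019  0.127]
boot toe [ 0.59  -0.044  0.017]
cup [ 0.685 -0.243  0.078]
mitt top [0.634 0.4   0.157]
offcut [0.72  0.189 0.031]
scanner top [array([ 0.434, -0.456,  0.11 ]), array([ 0.517, -0.46 ,  0.11 ]), array([ 0.522, -0.498,  0.11 ]), array([ 0.439, -0.494,  0.11 ])] [array([ 0.456, -0.485,  0.11 ]), array([ 0.465, -0.445,  0.11 ])]
lid [ 0.519 -0.315  0.076] [ 0.518 -0.318  0.076] shoe [0.49  0.175 0.085] [0.495 0.167 0.085]
```

```bash
python3 - <<'E'
from h import *
np.set_printoptions(precision=3,suppress=True)
K,E=cam("wrist");p,Rt=tool();o=-E[:3,:3].T@E[:3,3]
print("cam in tool",Rt.inv().apply(o-p),Rt.inv().apply(E[2,:3]))
tgt=R.from_matrix(np.array([[np.sin(1.27),np.cos(1.27),0],[-np.cos(1.27),np.sin(1.27),0],[0,0,-1]]))
# x axis = y x z
y=np.array([np.cos(1.27),np.sin(1.27),0]);z=np.array([0,0,-1.]);tgt=R.from_matrix(np.c_[np.cross(y,z),y,z])
for q in[(.35,.25,.33),(.50,-.06,.33),(.55,-.33,.30)]:print(delta(q,tgt))
E
```

```text
cam in tool [ 0.084 -0.    -0.142] [-0.325  0.     0.946]Traceback (most recent call last):
  File "<stdin>", line 5, in <module>
  File "scipy/spatial/transform/_rotation.pyx", line 1143, in scipy.spatial.transform._rotation.Rotation.from_matrix
ValueError: Non-positive determinant (left-handed or null coordinate frame) in rotation matrix 0: [[ 0.955  0.296  0.   ]
 [-0.296  0.955  0.   ]
 [ 0.     0.    -1.   ]].
```

```bash
cat >> h.py <<'E'
def down(a):
    y=np.array([np.cos(a),np.sin(a),0]);z=np.array([0,0,-1.]);return R.from_matrix(np.c_[np.cross(y,z),y,z])
E
python3 - <<'E'
from h import *
p,Rt=tool();print(Rt.as_matrix().round(3))
for q in[(.35,.25,.33),(.44,-.06,.33),(.44,-.36,.30)]:print(delta(q,down(1.27),p,Rt))
E
```

```text
[[-0.941  0.338 -0.001]
 [ 0.338  0.941 -0.002]
 [ 0.    -0.002 -1.   ]]
(array([-0.612, -0.678, -0.248]), array([-0.004, -0.001, -0.088]))
(array([-1.086, -1.331, -0.247]), array([-0.004, -0.001, -0.088]))
(array([-1.34 , -2.037, -0.171]), array([-0.004, -0.001, -0.088]))
```

>>> carry_out([
  [1,-0.59,-0.68,-0.2,0,0,-0.09],
  [1,-0.59,-0.68,-0.2,0,0,-0.09],
  [1,-0.59,-0.68,-0.2,0,0,-0.09],
  [1,-0.59,-0.68,-0.2,0,0,-0.09],
  [1,-0.59,-0.68,-0.2,0,0,-0.09],
  [1,-0.59,-0.68,-0.2,0,0,-0.09],
  [1,-0.59,-0.68,-0.2,0,0,-0.09],
  [1,-0.59,-0.68,-0.2,0,0,-0.09],
])

```text
time: 0.77
tool_pos: [0.3287, 0.283, 0.3035]
tool_rot: [-0.0, 0.149, 0.989, -0.0]
contact_force: [0.4, 0.0, -0.0]
gripper_width: 0.994
```

>>> carry_out([
  [1,-0.37,-0.72,0,0,0,0],
  [1,-0.37,-0.72,0,0,0,0],
  [1,-0.37,-0.72,0,0,0,0],
  [1,-0.37,-0.72,0,0,0,0],
  [1,-0.37,-0.72,0,0,0,0],
  [1,-0.37,-0.72,0,0,0,0],
  [1,-0.37,-0.72,0,0,0,0],
  [1,-0.37,-0.72,0,0,0,0],
])

```text
time: 1.43
tool_pos: [0.3848, -0.0368, 0.3033]
tool_rot: [0.0, 0.15, 0.989, -0.0]
contact_force: [0.3, -0.1, -0.2]
gripper_width: 0.998
```

>>> carry_out([
  [1,-0.37,-0.72,0,0,0,0],
  [1,-0.37,-0.72,0,0,0,0],
  [1,-0.37,-0.72,0,0,0,0],
  [1,-0.37,-0.72,0,0,0,0],
  [1,-0.37,-0.72,0,0,0,0],
  [1,-0.37,-0.72,0,0,0,0],
  [1,-0.37,-0.72,0,0,0,0],
  [1,-0.37,-0.72,0,0,0,0],
])

```text
time: 2.1
tool_pos: [0.4411, -0.3558, 0.3025]
tool_rot: [-0.001, 0.15, 0.989, 0.0]
contact_force: [1.2, 1.0, 0.8]
gripper_width: 1.001
```

```bash
python3 - <<'E'
from h import *
K,E=cam("wrist");a=manip.grab_frame("wrist");np.savez("w1.npz",K=K,E=E)
print(tool()[0],manip.state()["joint_vel"].round(3),manip.state()["joint_pos"].round(2))
cv2.imwrite("pics/w1.png",cv2.resize(a[:,:,::-1],(800,600),interpolation=cv2.INTER_CUBIC))
E
```

```text
[ 0.44117363 -0.35980281  0.30157698] [ 0.054 -0.08   0.091  0.026  0.066  0.074] [-0.81 -0.11  1.66 -0.    1.6  -2.08]
```

View pics/w1.png

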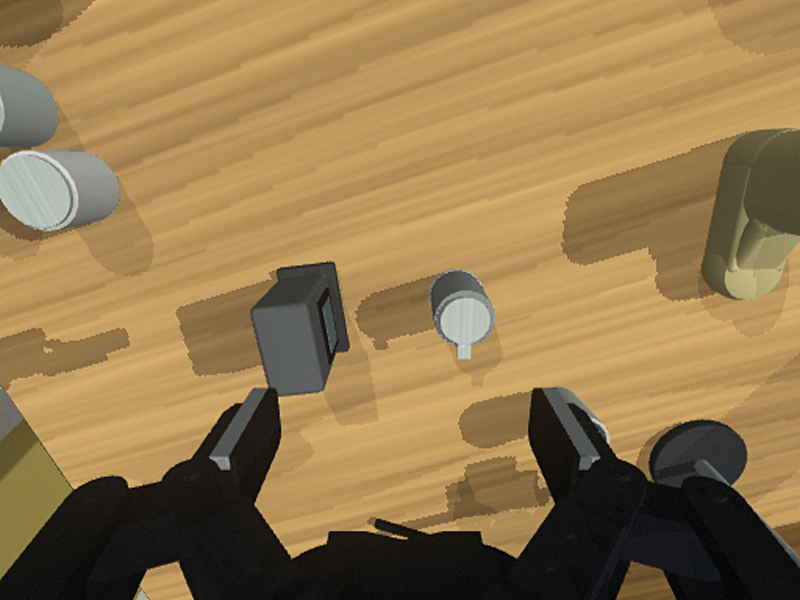

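The wrist view shows the scanner at about (300,330), with its window facing right toward the tin. The tin lid is at (466,318) and its tab points down to (464,358). I'll zoom in on both.

```bash
python3 - <<'E'
import cv2
a=cv2.imread("pics/w1.png")[240:420,240:510]
cv2.imwrite("pics/w1c.png",cv2.resize(a,None,fx=2.9,fy=2.9,interpolation=cv2.INTER_CUBIC))
E
```

```text
(no output)
```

View pics/w1c.png

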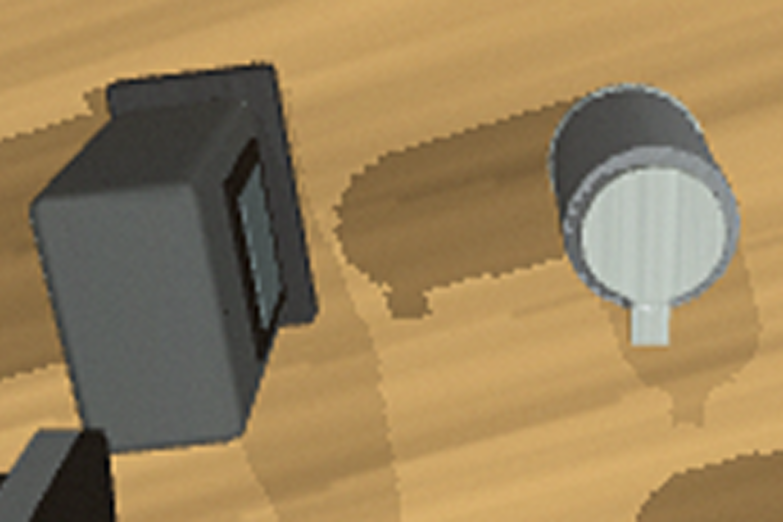

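```bash
python3 - <<'E'
from h import *
np.set_printoptions(precision=4,suppress=True)
w=np.load("w1.npz");c=(w["K"],w["E"])
f=lambda x,y,z:rayz("",240+x/2.9,240+y/2.9,z,c)
an=lambda d:np.degrees(np.arctan2(d[1],d[0]))
A,B,C,D=[f(*q,.11) for q in[(36,202),(193,183),(242,438),(103,453)]]
print(A,B,C,D,"front dir",an(C-B),an(D-A),np.linalg.norm(C-B),"side",an(B-A),an(C-D))
P,Q=f(274,66,.008),f(316,315,.008);print("plate",P,Q,an(Q-P),np.linalg.norm(Q-P))
W=[f(245,160,.06),f(272,330,.06)];print("window",an(W[1]-W[0]))
L=f(654,235,.076);T=f(650,345,.075);print("lid",L,"tab",T,an(T-L),np.linalg.norm(T-L)); M=(B+C)/2;print("win mid",M,"tin->win",an(M-L),np.linalg.norm((M-L)[:2]))
E
```

```text
[ 0.4417 -0.4846  0.11  ] [ 0.4495 -0.4407  0.11  ] [ 0.5291 -0.4562  0.11  ] [ 0.5215 -0.4978  0.11  ] front dir -11.036140717438172 -9.377984995498261 0.08112577319649242 side 79.93701990775027 79.63865428143929
plate [ 0.4442 -0.4309  0.008 ] [ 0.5393 -0.4491  0.008 ] -10.841521666386953 0.09678888412989423
window -12.018522234189764
lid [ 0.517  -0.3213  0.076 ] tab [ 0.5538 -0.3322  0.075 ] -16.412244660148442 0.03836688391634626
win mid [ 0.4893 -0.4484  0.11  ] tin->win -102.30205934111682 0.1301125792308887
```

```bash
python3 - <<'E'
from h import *
print(tool()[0]);p,Rt=tool()
for q in[(.5172,-.3205,.13),(.5172,-.3205,.022)]:print(delta(q,down(1.2845),p,Rt))
E
```

```text
[ 0.44117363 -0.35980281  0.30157698]
(array([-0.152,  0.152,  0.428]), array([-0.005, -0.003, -0.037]))
(array([-0.153,  0.152,  0.698]), array([-0.005, -0.003, -0.037]))
```

>>> carry_out([
  [1,-0.152,0.152,0.1,0,0,-0.037],
  [1,-0.152,0.152,0.2,0,0,-0.037],
  [1,-0.152,0.152,0.3,0,0,-0.037],
  [1,-0.152,0.152,0.35,0,0,-0.037],
  [1,-0.152,0.152,0.4,0,0,-0.037],
  [1,-0.152,0.152,0.43,0,0,-0.037],
  [1,-0.152,0.152,0.43,0,0,-0.037],
  [1,-0.152,0.152,0.43,0,0,-0.037],
])

```text
time: 2.82
tool_pos: [0.5176, -0.313, 0.1321]
tool_rot: [-0.0, 0.14, 0.99, -0.0]
contact_force: [0.5, -0.4, 0.8]
gripper_width: 1.0
```

```bash
python3 - <<'E'
from h import *
p,Rt=tool();print(p,delta((.5172,-.3205,.022),down(1.2845),p,Rt))
K,E=cam("wrist");a=manip.grab_frame("wrist");np.savez("w2.npz",K=K,E=E)
cv2.imwrite("pics/w2.png",a[:,:,::-1])
for X in[(.5172,-.3205,.076),(.554,-.3315,.075)]:print(proj("",X,(K,E),1))
E
```

```text
[ 0.51757667 -0.31300973  0.13206383] (array([-0.004, -0.018,  0.275]), array([-0.  , -0.  ,  0.01]))
[249.1347692  213.79612417]
[249.2744048  256.82003166]
```

View pics/w2.png

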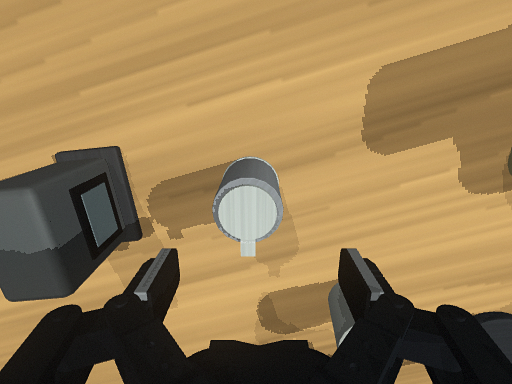

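The tin lid is at (248,211) and the tab end at (248,256). Both match the predictions, so I'm descending now.

>>> carry_out([
  [1,-0.002,-0.018,0.05,0,0,0.01],
  [1,-0.002,-0.018,0.1,0,0,0.01],
  [1,-0.002,-0.018,0.15,0,0,0.01],
  [1,-0.002,-0.018,0.2,0,0,0.01],
  [1,-0.002,-0.018,0.24,0,0,0.01],
  [1,-0.002,-0.018,0.27,0,0,0.01],
  [1,-0.002,-0.018,0.272,0,0,0.01],
  [1,-0.002,-0.018,0.272,0,0,0.01],
])

```text
time: 3.53
tool_pos: [0.517, -0.3207, 0.0242]
tool_rot: [0.001, 0.143, 0.99, -0.0]
contact_force: [-0.1, -0.1, 0.5]
gripper_width: 0.996
```

>>> carry_out([
  [1,0,0,0,0,0,0],
  [0.8,0,0,0,0,0,0],
  [0.7,0,0,0,0,0,0],
  [0.6,0,0,0,0,0,0],
  [0.5,0,0,0,0,0,0],
  [0.5,0,0,0,0,0,0],
  [0.5,0,0,0,0,0,0],
  [0.5,0,0,0,0,0,0],
])

```text
time: 4.2
tool_pos: [0.5174, -0.3208, 0.0245]
tool_rot: [0.001, 0.143, 0.99, -0.001]
contact_force: [-0.1, -0.3, 6.5]
gripper_width: 0.64
```

>>> carry_out([
  [0.5,0,0,0,0,0,0.17],
  [0.5,0,0,0,0,0,0.34],
  [0.5,0,0,0,0,0,0.51],
  [0.5,0,0,0,0,0,0.68],
  [0.5,0,0,0,0,0,0.85],
  [0.5,0,0,0,0,0,1.0],
  [0.5,0,0,0,0,0,1.0],
])

```text
time: 4.78
tool_pos: [0.5174, -0.3209, 0.0245]
tool_rot: [0.001, 0.384, 0.923, -0.001]
contact_force: [-0.8, -0.0, 6.4]
gripper_width: 0.642
```

>>> carry_out([
  [0.5,0,0,0,0,0,0.17],
  [0.5,0,0,0,0,0,0.34],
  [0.5,0,0,0,0,0,0.51],
  [0.5,0,0,0,0,0,0.68],
  [0.5,0,0,0,0,0,0.85],
  [0.5,0,0,0,0,0,1.0],
  [0.5,0,0,0,0,0,1.0],
])

```text
time: 5.37
tool_pos: [0.5172, -0.3211, 0.0244]
tool_rot: [0.001, 0.601, 0.8, -0.001]
contact_force: [-0.4, -1.3, 6.5]
gripper_width: 0.642
```

>>> carry_out([
  [0.5,0,0,0,0,0,0.17],
  [0.5,0,0,0,0,0,0.34],
  [0.5,0,0,0,0,0,0.51],
  [0.5,0,0,0,0,0,0.68],
  [0.5,0,0,0,0,0,0.85],
  [0.5,0,0,0,0,0,0.95],
  [0.5,0,0,0,0,0,0.95],
  [0.5,0,0,0,0,0,0.95],
])

```text
time: 6.03
tool_pos: [0.517, -0.3212, 0.0245]
tool_rot: [0.001, 0.771, 0.637, -0.0]
contact_force: [-0.6, -0.2, 6.6]
gripper_width: 0.641
```

```bash
python3 - <<'E'
from h import *
p,Rt=tool();y=Rt.as_matrix()[:,1];print(p,np.degrees(np.arctan2(y[1],y[0])),manip.state()["contact_force"],manip.state()["joint_pos"].round(2))
K,E=cam("wrist");a=manip.grab_frame("wrist")
cv2.imwrite("pics/w3.png",a[:,:,::-1])
L=np.array([.517,-.3205,.076])
for d in (-100.4,):print(proj("",L,(K,E),1),proj("",L+.038*np.array([np.cos(np.radians(d)),np.sin(np.radians(d)),0]),(K,E),1))
E
```

```text
[ 0.51699368 -0.32117907  0.02449353] -10.913386360452584 [-0.6367141  -0.20343948  6.55933295] [-0.68  0.22  1.79 -0.    1.12 -0.49]
[258.12694115 315.18423785] [258.94843913 383.61164028]
```

View pics/w3.png

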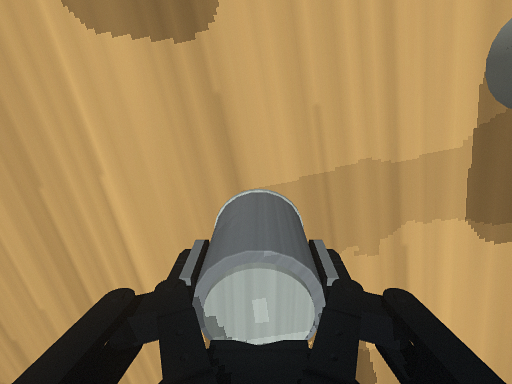

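>>> carry_out([
  [0.65,0,0,0,0,0,0],
  [0.75,0,0,0,0,0,0],
  [0.85,0,0,0,0,0,0],
  [1,0,0,0,0,0,0],
  [1,0,0,0,0,0,0],
  [1,0,0,0,0,0,0],
  [1,0,0,-0.03,0,0,0],
  [1,0,0,-0.06,0,0,0],
])

```text
time: 6.75
tool_pos: [0.5157, -0.3193, 0.0466]
tool_rot: [-0.001, 0.771, 0.637, -0.0]
contact_force: [0.2, 0.2, -0.3]
gripper_width: 1.0
```

>>> carry_out([
  [1,0,0,-0.05,0,0,0],
  [1,0,0,-0.1,0,0,0],
  [1,0,0,-0.2,0,0,0],
  [1,0,0,-0.3,0,0,0],
  [1,0,0,-0.4,0,0,0],
  [1,0,0,-0.5,0,0,0],
  [1,0,0,-0.5,0,0,0],
  [1,0,0,-0.5,0,0,0],
])

```text
time: 7.42
tool_pos: [0.5181, -0.3213, 0.2533]
tool_rot: [0.005, 0.771, 0.637, 0.001]
contact_force: [0.1, 0.7, 0.1]
gripper_width: 1.004
```

```bash
python3 - <<'E'
from h import *
p,Rt=tool();print(p)
K,E=cam("wrist");np.savez("w4.npz",K=K,E=E);a=manip.grab_frame("wrist")
cv2.imwrite("pics/w4.png",cv2.resize(a[:,:,::-1],(800,600),interpolation=cv2.INTER_CUBIC))
L=np.array([.517,-.3205,.076])
for d in (-100.9,):print(proj("",L,(K,E)),proj("",L+.038*np.array([np.cos(np.radians(d)),np.sin(np.radians(d)),0]),(K,E)))
E
```

```text
[ 0.51810458 -0.32125202  0.25325654]
[400.15214639 265.91958076] [400.31136113 313.3944836 ]
```

View pics/w4.png

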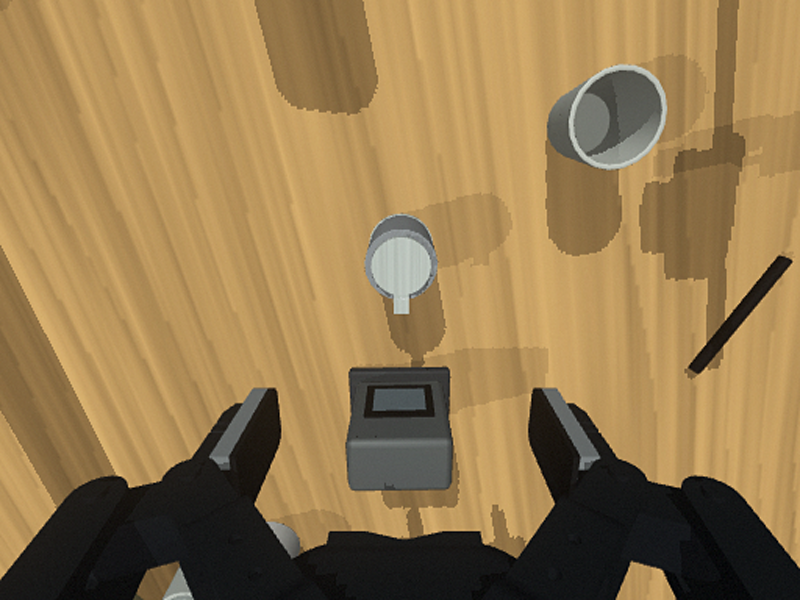

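The tab tip (401,313) and lid (401,262) line up with the middle of the window (400,400), so the tin is done. Next I'll look at the inspection camera.

>>> carry_out([
  [1,0.1,0.03,-0.12,0,0,-0.25],
  [1,0.2,0.08,-0.24,0,0,-0.5],
  [1,0.3,0.12,-0.24,0,0,-0.75],
  [1,0.4,0.16,-0.24,0,0,-1],
  [1,0.5,0.2,-0.24,0,0,-1],
  [1,0.634,0.24,-0.24,0,0,-1],
  [1,0.634,0.24,-0.24,0,0,-1],
  [1,0.634,0.24,-0.24,0,0,-1],
])

```text
time: 8.13
tool_pos: [0.6597, -0.084, 0.3405]
tool_rot: [-0.002, 0.588, 0.809, 0.0]
contact_force: [-1.0, 0.6, -0.2]
gripper_width: 0.999
```

>>> carry_out([
  [1,0,0,0,0,0,-0.25],
  [1,0,0,0,0,0,-0.5],
  [1,0,0,0,0,0,-0.75],
  [1,0,0,0,0,0,-1],
])

```text
time: 8.47
tool_pos: [0.6579, -0.089, 0.3404]
tool_rot: [-0.002, 0.369, 0.93, -0.0]
contact_force: [-0.5, 0.5, -0.3]
gripper_width: 1.003
```

>>> carry_out([
  [1,0,0,0,0,0,-0.25],
  [1,0,0,0,0,0,-0.5],
  [1,0,0,0,0,0,-0.75],
  [1,0,0,0,0,0,-1],
])

```text
time: 8.8
tool_pos: [0.6578, -0.0893, 0.3404]
tool_rot: [-0.002, 0.127, 0.992, 0.0]
contact_force: [-0.6, -1.0, 0.4]
gripper_width: 1.001
```

>>> carry_out([
  [1,0,0,0,0,0,-0.25],
  [1,0,0,0,0,0,-0.53],
  [1,0,0,0,0,0,-0.53],
  [1,0,0,0,0,0,-0.53],
  [1,0,0,0,0,0,-0.53],
])

```text
time: 9.22
tool_pos: [0.6583, -0.0892, 0.3416]
tool_rot: [-0.001, -0.001, 1.0, 0.0]
contact_force: [-0.6, 0.3, -0.2]
gripper_width: 0.997
```

```bash
python3 - <<'E'
from h import *
p,Rt=tool();y=Rt.as_matrix()[:,1];print(p,np.degrees(np.arctan2(y[1],y[0])),manip.state()["joint_pos"].round(2))
K,E=cam("wrist");np.savez("w5.npz",K=K,E=E);a=manip.grab_frame("wrist")
cv2.imwrite("pics/w5.png",cv2.resize(a[:,:,::-1],(800,600),interpolation=cv2.INTER_CUBIC))
E
```

```text
[ 0.6582534  -0.08921061  0.34164695] 90.05755370641093 [-0.25  0.1   1.38 -0.    1.66 -1.82]
```

View pics/w5.png

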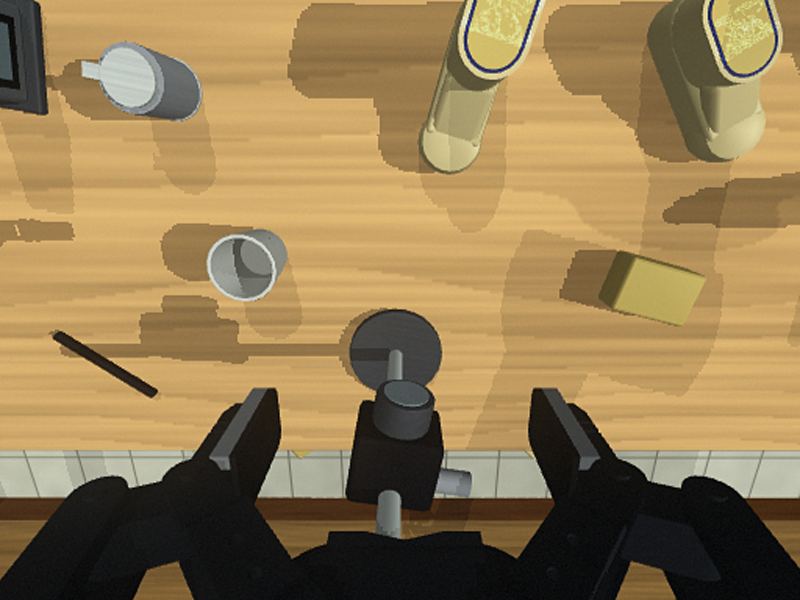

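```bash
python3 - <<'E'
from h import *
np.set_printoptions(precision=4,suppress=True)
w=np.load("w5.npz");c=(w["K"],w["E"])
f=lambda u,v,z:rayz("",u,v,z,c)
an=lambda d:np.degrees(np.arctan2(d[1],d[0]))
print("foot",f(396,351,.012))
for z in(.20,.21,.22,.23):
    q=[f(u,v,z+.026) for u,v in[(362,401),(443,412),(435,510),(348,500)]]
    print(z,"glass",f(408,394,z),"edges",an(q[0]-q[1]),np.linalg.norm(q[0]-q[1]),an(q[2]-q[1]),an(q[3]-q[0]))
# 3-ray LSQ
C=[(cam("scene"),(402,375)),(cam("side"),(521,292)),(c,(408,394))]
A=np.zeros((3,3));b=np.zeros(3)
for (K,E),(u,v) in C:
    o=-E[:3,:3].T@E[:3,3];d=E[:3,:3].T@np.linalg.solve(K,[u*S,v*S,1]);d/=np.linalg.norm(d);M=np.eye(3)-np.outer(d,d);A+=M;b+=M@o
X=np.linalg.solve(A,b);print(X,[ (proj("",X,k),p) for k,p in C])
out=[]
for n,(cu,cv_) in(("scene",(408,380)),("side",(532,290))):
    a=cv2.imread(f"pics/{n}0.png")[cv_-50:cv_+50,cu-40:cu+40];out.append(cv2.resize(a,None,fx=5,fy=5,interpolation=cv2.INTER_CUBIC))
cv2.imwrite("pics/lens.png",np.hstack(out))
E
```

```text
foot [ 0.799  -0.0984  0.012 ]
0.2 glass [ 0.7445 -0.0862  0.2   ] edges -98.87882231154262 0.05540340565326532 -2.3539553265966036 -8.72652612015151
0.21 glass [ 0.7385 -0.0863  0.21  ] edges -98.87882231154252 0.05325651941902682 -2.353955326596606 -8.726526120151515
0.22 glass [ 0.7325 -0.0865  0.22  ] edges -98.87882231154255 0.051109633184788325 -2.353955326596605 -8.726526120151519
0.23 glass [ 0.7265 -0.0866  0.23  ] edges -98.87882231154256 0.04896274695054983 -2.3539553265966044 -8.726526120151522
[ 0.7462 -0.0853  0.2038] [(array([402.0959, 374.33  ]), (402, 375)), (array([520.5221, 293.5367]), (521, 292)), (array([409.2326, 398.7605]), (408, 394))]
```

View pics/lens.png

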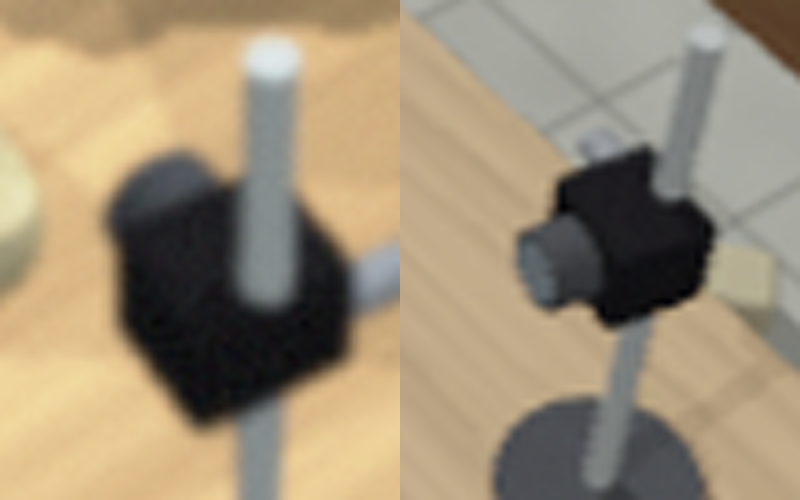

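```bash
python3 - <<'E'
from h import *
from scipy.optimize import least_squares
np.set_printoptions(precision=4,suppress=True)
w=np.load("w5.npz");cw=(w["K"],w["E"]);cs=cam("scene");cd=cam("side")
def model(q):
    x,y,z,a,d,e=q;ca,sa=np.cos(a),np.sin(a)
    g=lambda X,Y,Z:np.array([x+ca*X-sa*Y,y+sa*X+ca*Y,z+Z])
    top=lambda X:np.array([*g(X,0,0)[:2],0])
    p=top(.07)
    it=[(cw,g(0,0,0),(408,394)),(cd,g(0,0,0),(520,294.4)),
     (cs,p+[0,0,.34],(422.4,342)),(cd,p+[0,0,.34],(553,247.8)),(cs,p+[0,0,.01],(418,472)),(cd,p+[0,0,.01],(532,337)),(cw,p+[0,0,.01],(396,351)),
     (cw,g(d,.031,.026),(443,410)),(cw,g(d,-.031,.026),(362,401)),(cw,g(e,.031,.026),(435,510)),(cw,g(e,-.031,.026),(348,500)),
     ]
    return it
def res(q):return np.concatenate([proj("",X,c)-np.array(m) for c,X,m in model(q)])
s=least_squares(res,[.745,-.086,.21,-.15,.03,.09],loss="soft_l1",f_scale=3)
print(s.x,np.degrees(s.x[3]));print(res(s.x).reshape(-1,2).round(1).tolist())
# shoe from w5: ankle top ellipse center and toe
f=lambda u,v,z:rayz("",u,v,z,cw)
E
```

```text
[ 0.7375 -0.0881  0.21   -0.1381 -0.0059  0.0757] -7.913880128279683
[[-2.4, -1.2], [-1.2, -0.2], [0.5, -1.3], [0.5, -2.6], [0.6, -3.7], [-0.6, -2.8], [0.6, 5.2], [11.1, 1.5], [-2.5, -1.0], [-1.0, -0.4], [-0.8, 0.1]]
```

```bash
cat > lensfit.py <<'E'
from h import *
from scipy.optimize import least_squares
np.set_printoptions(precision=4,suppress=True)
w=np.load("w5.npz");cw=(w["K"],w["E"]);cs=cam("scene");cd=cam("side")
def model(q):
    x,y,z,a,d,e=q;ca,sa=np.cos(a),np.sin(a)
    g=lambda X,Y,Z:np.array([x+ca*X-sa*Y,y+sa*X+ca*Y,z+Z])
    p=np.array([*g(.07,0,0)[:2],0])
    return [(cw,g(0,0,0),(408,394)),(cd,g(0,0,0),(520,294.4)),
     (cs,p+[0,0,.34],(422.4,342)),(cd,p+[0,0,.34],(553,247.8)),(cs,p+[0,0,.01],(418,472)),(cd,p+[0,0,.01],(532,337)),(cw,p+[0,0,.01],(396,351)),
     (cw,p+[0,0,z+.026],(389,497)),
     (cw,g(d,.031,-.026),(443,410)),(cw,g(d,-.031,-.026),(362,401)),(cw,g(e,.031,.026),(435,510)),(cw,g(e,-.031,.026),(348,500))]
def res(q):return np.concatenate([proj("",X,c)-np.array(m) for c,X,m in model(q)])
s=least_squares(res,[.745,-.086,.21,-.15,.03,.09],loss="soft_l1",f_scale=3)
print(s.x,np.degrees(s.x[3]));print(res(s.x).reshape(-1,2).round(1).tolist())
E
python3 lensfit.py; python3 - <<'E'
from h import *
p,Rt=tool()
print(delta((.44,.15,.30),down(np.radians(128)),p,Rt))
E
```

```text
[ 0.7365 -0.0868  0.2115 -0.158   0.027   0.0754] -9.055192661773733
[[-0.6, -1.3], [-1.8, -0.8], [-0.1, -1.6], [0.2, -2.4], [0.1, -4.1], [-0.9, -2.6], [0.5, 4.4], [2.6, 1.7], [-2.4, 0.7], [0.2, -1.1], [-1.2, 0.3], [-1.3, -0.7]]
(array([0.545, 0.599, 0.106]), array([ 1.000e-03, -2.000e-03, -1.323e+00]))
```

```bash
python3 - <<'E'
from h import *
p,Rt=tool()
print(delta((.46,.15,.28),down(np.radians(128)),p,Rt))
for a,b in[((362,250),(310,343)),((465,243),(320,266)),((534,206),(280,214))]:print(tri(a,b))
E
```

```text
(array([0.495, 0.599, 0.156]), array([ 1.000e-03, -2.000e-03, -1.323e+00]))
[0.30101365 0.16638981 0.07293774]
[0.44546502 0.37213735 0.07835054]
[0.44977576 0.62167376 0.0791703 ]
```

>>> carry_out([
  [1,0.1,0.1,0,0,0,-0.2],
  [1,0.2,0.2,0,0,0,-0.4],
  [1,0.3,0.3,0.03,0,0,-0.6],
  [1,0.4,0.4,0.06,0,0,-0.8],
  [1,0.5,0.5,0.1,0,0,-1],
  [1,0.5,0.6,0.15,0,0,-1],
  [1,0.5,0.6,0.15,0,0,-1],
  [1,0.5,0.6,0.15,0,0,-1],
])

```text
time: 9.93
tool_pos: [0.4557, 0.1519, 0.2818]
tool_rot: [-0.0, -0.249, 0.969, 0.0]
contact_force: [0.5, 0.7, -1.0]
gripper_width: 0.998
```

>>> carry_out([
  [1,0,0,0,0,0,-0.16],
  [1,0,0,0,0,0,-0.32],
  [1,0,0,0,0,0,-0.32],
  [1,0,0,0,0,0,-0.32],
])

```text
time: 10.27
tool_pos: [0.4577, 0.1502, 0.2829]
tool_rot: [0.0, -0.324, 0.946, -0.0]
contact_force: [-0.3, 0.6, 0.6]
gripper_width: 1.0
```

```bash
python3 - <<'E'
from h import *
p,Rt=tool();y=Rt.as_matrix()[:,1];print(p,np.degrees(np.arctan2(y[1],y[0])),manip.state()["joint_pos"].round(2))
K,E=cam("wrist");np.savez("w6.npz",K=K,E=E);a=manip.grab_frame("wrist")
cv2.imwrite("pics/w6.png",cv2.resize(a[:,:,::-1],(800,600),interpolation=cv2.INTER_CUBIC))
E
```

```text
[0.45769995 0.15021453 0.28287406] 127.86777671846824 [ 0.16 -0.33  1.87 -0.    1.6  -2.07]
```

View pics/w6.png

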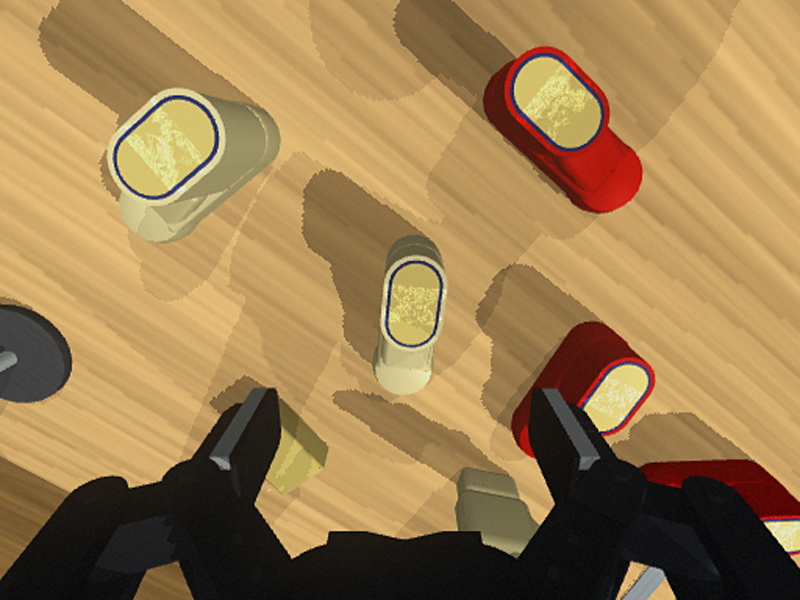

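The low shoe's ankle top is at (414,302) and its toe tip at (403,392). The boot is at upper left, around (170,145).

```bash
python3 - <<'E'
from h import *
np.set_printoptions(precision=4,suppress=True)
w=np.load("w6.npz");c=(w["K"],w["E"]);f=lambda u,v,z:rayz("",u,v,z,c)
A=f(414,302.5,.085);an=lambda d:np.degrees(np.arctan2(d[1],d[0]))
for z in(.01,.02,.03):
    T=f(403,392,z);print(z,T,an(T-A),np.linalg.norm((T-A)[:2]))
a,b=f(386,325,.085),f(388.5,278,.085);a2,b2=f(441,325,.085),f(443,278,.085);print(A,"edges",an(a-b),an(a2-b2))
B=f(166,146,.13);print("boot ankle",B, "boot ax",an(f(128,178,.13)-f(207,114,.13)))
# contrast: edge rows in image for flat sides
im=cv2.imread("pics/w6.png",0)
p,Rt=tool();g=A.copy()
for ang in(31,36):print(delta((A[0],A[1],.13),down(np.radians(ang+90)),p,Rt),delta((A[0],A[1],.048),down(np.radians(ang+90)),p,Rt))
E
```

```text
0.01 [0.587  0.2494 0.01  ] 33.74286364838564 0.12848075510593793
0.02 [0.5823 0.2457 0.02  ] 33.55237033659826 0.12254573306153907
0.03 [0.5776 0.2421 0.03  ] 33.34248892236953 0.11661220349827885
[0.4802 0.178  0.085 ] edges 34.27245602957412 37.16727621390763
boot ankle [ 0.4824 -0.0215  0.13  ] boot ax -18.15650284909441
(array([-0.087,  0.021,  0.382]), array([-0.   ,  0.001,  0.24 ])) (array([-0.087,  0.021,  0.587]), array([-0.   ,  0.001,  0.24 ]))
(array([-0.087,  0.021,  0.382]), array([-0.   ,  0.001,  0.065])) (array([-0.087,  0.021,  0.587]), array([-0.   ,  0.001,  0.065]))
```

>>> carry_out([
  [1,-0.087,0.021,0.1,0,0,0.12],
  [1,-0.087,0.021,0.2,0,0,0.12],
  [1,-0.087,0.021,0.3,0,0,0.12],
  [1,-0.087,0.021,0.38,0,0,0.12],
  [1,-0.087,0.021,0.38,0,0,0.12],
  [1,-0.087,0.021,0.38,0,0,0.12],
  [1,-0.087,0.021,0.38,0,0,0.12],
])

```text
time: 10.9
tool_pos: [0.4816, 0.1782, 0.1333]
tool_rot: [0.002, -0.297, 0.955, -0.0]
contact_force: [0.4, 0.3, 1.0]
gripper_width: 0.996
```

```bash
python3 - <<'E'
from h import *
p,Rt=tool();print(delta((.4802,.178,.048),down(np.radians(124.5)),p,Rt))
K,E=cam("wrist");np.savez("w7.npz",K=K,E=E);a=manip.grab_frame("wrist")
cv2.imwrite("pics/w7.png",a[:,:,::-1])
print(proj("",(.4802,.178,.085),(K,E),1),proj("",(.5793,.2435,.027),(K,E),1))
E
```

```text
(array([0.004, 0.002, 0.213]), array([-0.002,  0.006,  0.   ]))
[259.67674046 214.17224489] [257.3553005  294.50873005]
```

View pics/w7.png

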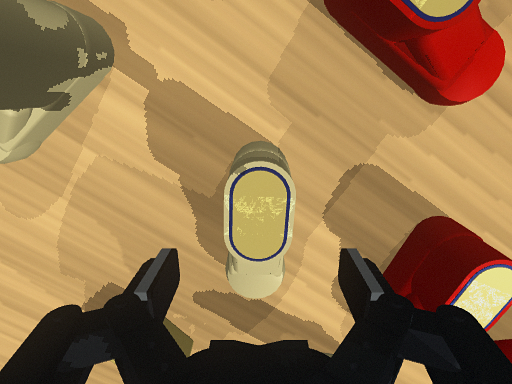

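>>> carry_out([
  [1,0.004,0.002,0.05,0,0,0],
  [1,0.004,0.002,0.1,0,0,0],
  [1,0.004,0.002,0.15,0,0,0],
  [1,0.004,0.002,0.18,0,0,0],
  [1,0.004,0.002,0.2,0,0,0],
  [1,0.004,0.002,0.21,0,0,0],
  [1,0.004,0.002,0.21,0,0,0],
  [1,0.004,0.002,0.21,0,0,0],
])

```text
time: 11.62
tool_pos: [0.4792, 0.1782, 0.0481]
tool_rot: [0.001, -0.297, 0.955, -0.0]
contact_force: [-0.3, 0.6, 0.5]
gripper_width: 1.001
```

>>> carry_out([
  [0.8,0,0,0,0,0,0],
  [0.7,0,0,0,0,0,0],
  [0.6,0,0,0,0,0,0],
  [0.45,0,0,0,0,0,0],
  [0.45,0,0,0,0,0,0],
  [0.45,0,0,0,0,0,0],
  [0.45,0,0,0,0,0,0],
  [0.45,0,0,0,0,0,0],
])

```text
time: 12.28
tool_pos: [0.4792, 0.1782, 0.0479]
tool_rot: [0.001, -0.297, 0.955, -0.0]
contact_force: [0.7, 0.6, 5.0]
gripper_width: 0.609
```

>>> carry_out([
  [0.45,0,0,-0.05,0,0,0],
  [0.45,0,0,-0.1,0,0,0],
  [0.45,0,0,-0.2,0,0,0],
  [0.45,0,0,-0.3,0,0,0],
  [0.45,0,0,-0.4,0,0,0],
  [0.45,0,0,-0.5,0,0,0],
  [0.45,0,0,-0.6,0,0,0],
  [0.45,0,0,-0.62,0,0,0],
])

```text
time: 12.95
tool_pos: [0.4806, 0.1785, 0.3029]
tool_rot: [0.006, -0.297, 0.955, -0.001]
contact_force: [0.6, 0.5, 1.2]
gripper_width: 0.609
```

```bash
python3 - <<'E'
from h import *
p,Rt=tool();y=Rt.as_matrix()[:,1];print(p,np.degrees(np.arctan2(y[1],y[0])),manip.state()["joint_pos"].round(2),manip.state()["gripper_width"],manip.state()["contact_force"].round(2))
yaw=-.158
L=np.array([.7365,-.087,.2115]);ux=np.array([np.cos(yaw),np.sin(yaw),0])
C=L-.18*ux+[0,0,.004]
sh=R.from_euler("ZY",[yaw,-np.radians(30)])   # shoe axes
tR=sh*R.from_matrix(np.diag([-1,1,-1.]))
off=np.array([-.036,0,.048-.0425])   # TCP in shoe frame (update)
tp=C+sh.apply(off);print("C",C,"TCP tgt",tp)
print("level turn first",delta(p,down(np.pi/2+yaw),p,Rt));print("full",delta(tp,tR,p,Rt),"above",delta(tp+[0,0,.07],tR,p,Rt))
K,E=cam("wrist");a=manip.grab_frame("wrist");cv2.imwrite("pics/w8.png",a[:,:,::-1])
E
```

```text
[0.48056959 0.17852338 0.30289749] 124.59383605318054 [ 0.21 -0.26  1.79 -0.    1.6  -1.96] 0.6091821761867 [0.64 0.52 1.21]
C [ 0.55874209 -0.05867818  0.2155    ] TCP tgt [ 0.52523777 -0.05334     0.20226314]
level turn first (array([0., 0., 0.]), array([-0.   ,  0.024,  1.524]))
full (array([ 0.24 , -0.539,  0.251]), array([ 0.398, -0.972,  1.487])) above (array([ 0.238, -0.54 ,  0.076]), array([ 0.398, -0.972,  1.487]))
```

View pics/w8.png

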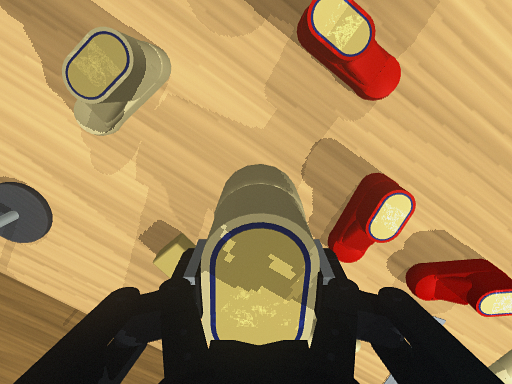

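>>> carry_out([
  [0.45,0.03,-0.05,0,0,0,0.2],
  [0.45,0.06,-0.1,0,0,0,0.4],
  [0.45,0.09,-0.16,0,0,0,0.6],
  [0.45,0.12,-0.22,0,0,0,0.8],
  [0.45,0.12,-0.27,0,0,0,1],
  [0.45,0.12,-0.27,0,0,0,1],
  [0.45,0.12,-0.27,0,0,0,1],
])

```text
time: 13.58
tool_pos: [0.4993, 0.0612, 0.2921]
tool_rot: [-0.002, -0.052, 0.999, 0.0]
contact_force: [-1.2, -0.1, -1.8]
gripper_width: 0.605
```

```bash
cat > fin.py <<'E'
from h import *
yaw=-.158;L=np.array([.7365,-.087,.2115]);ux=np.array([np.cos(yaw),np.sin(yaw),0])
C=L-.18*ux+[0,0,.004]
sh=R.from_euler("ZY",[yaw,-np.radians(30)]);flip=R.from_matrix(np.diag([-1,1,-1.]));tR=sh*flip
off=np.array([-.036,0,.048-.0425]);tp=C+sh.apply(off)
p,Rt=tool();print(p,"full",delta(tp,tR,p,Rt),"above",delta(tp+[0,0,.08],tR,p,Rt))
s=Rt*flip;c=p-s.apply(off);d=c-L;print("shoe in lens",d@ux,d[:2]@np.array([-ux[1],ux[0]]),d[2],"yaw,pitch,roll",s.as_euler("ZYX",degrees=True).round(2),"err deg",np.degrees((sh.inv()*s).magnitude()))
print(manip.state()["joint_pos"].round(2),manip.state()["gripper_width"],manip.state()["time"])
E
python3 fin.py
```

```text
[0.49926107 0.06121607 0.29211042] full (array([-0.036, -0.292,  0.224]), array([ 0.137, -1.05 ,  0.51 ])) above (array([-0.035, -0.292,  0.024]), array([ 0.137, -1.05 ,  0.51 ]))
shoe in lens -0.22284952698546104 0.11833196559642661 0.07495152878431208 yaw,pitch,roll [5.9  0.25 0.05] err deg 33.67711665448621
[-0.03 -0.27  1.81  0.    1.61 -1.7 ] 0.6050194594680028 13.5833
```

>>> carry_out([
  [0.45,0,-0.05,0,0.02,-0.17,0.08],
  [0.45,0,-0.1,0,0.04,-0.33,0.16],
  [0.45,-0.01,-0.15,0,0.065,-0.5,0.245],
  [0.45,-0.02,-0.2,0,0.09,-0.67,0.33],
  [0.45,-0.03,-0.25,0.01,0.11,-0.83,0.41],
  [0.45,-0.035,-0.292,0.02,0.13,-1,0.49],
  [0.45,-0.035,-0.292,0.02,0.13,-1,0.49],
  [0.45,-0.035,-0.292,0.02,0.13,-1,0.49],
])

```text
time: 14.25
tool_pos: [0.5246, -0.0521, 0.2843]
tool_rot: [0.246, 0.07, 0.967, -0.019]
contact_force: [0.6, -0.3, -1.6]
gripper_width: 0.606
```

```bash
python3 fin.py
```

```text
[ 0.52461763 -0.05209662  0.28426961] full (array([ 0.096, -0.003,  0.181]), array([ 0.009, -0.051,  0.022])) above (array([ 0.001, -0.003,  0.005]), array([ 0.009, -0.051,  0.022]))
shoe in lens -0.1804870002223791 0.001561500838508454 0.08514461502813195 yaw,pitch,roll [ -8.32 -28.55  -0.09] err deg 1.607060207898051
[-0.27 -0.56  2.09  0.07  1.12 -1.71] 0.6055887217759862 14.25
```

>>> carry_out([
  [0.45,0.01,-0.002,0.02,0.009,-0.051,0.022],
  [0.45,0.03,-0.003,0.06,0.009,-0.051,0.022],
  [0.45,0.05,-0.003,0.1,0.009,-0.051,0.022],
  [0.45,0.07,-0.003,0.135,0.009,-0.051,0.022],
  [0.45,0.085,-0.003,0.16,0.009,-0.051,0.022],
  [0.45,0.096,-0.003,0.181,0.009,-0.051,0.022],
  [0.45,0.096,-0.003,0.181,0.009,-0.051,0.022],
  [0.45,0.096,-0.003,0.181,0.009,-0.051,0.022],
])

```text
time: 14.92
tool_pos: [0.5273, -0.054, 0.2049]
tool_rot: [0.26, 0.076, 0.962, -0.021]
contact_force: [-0.2, -0.2, -0.3]
gripper_width: 0.605
```

>>> carry_out([
  [0.45,0,0,0,0,0,0],
  [0.45,0,0,0,0,0,0],
  [0.45,0,0,0,0,0,0],
  [0.45,0,0,0,0,0,0],
])

```text
time: 15.25
tool_pos: [0.5274, -0.0546, 0.2059]
tool_rot: [0.261, 0.077, 0.962, -0.021]
contact_force: [-0.1, -0.6, -1.4]
gripper_width: 0.603
```

```bash
python3 fin.py; python3 - <<'E'
from h import *
print(manip.state()["contact_force"])
a=manip.grab_frame("scene");b=manip.grab_frame("side")
f=lambda i,w,x0,y0:cv2.resize(i[y0:y0+256,x0:x0+256,::-1],(400,400),interpolation=cv2.INTER_CUBIC)
cv2.imwrite("pics/fin.png",np.hstack([f(a,0,80,110),f(b,0,180,110)]))
E
```

```text
[ 0.527446   -0.05457974  0.20586086] full (array([0.01 , 0.002, 0.005]), array([-0.002,  0.012, -0.001])) above (array([-0.091,  0.002, -0.168]), array([-0.002,  0.012, -0.001]))
shoe in lens -0.17770723139211306 -0.0009014005519384638 0.007808541460247148 yaw,pitch,roll [ -9.09 -30.36  -0.04] err deg 0.36253708607220775
[-0.27 -0.53  2.2   0.07  0.94 -1.71] 0.6031457559747956 15.25
[-0.12862747 -0.57351123 -1.3849087 ]
```

View pics/fin.png

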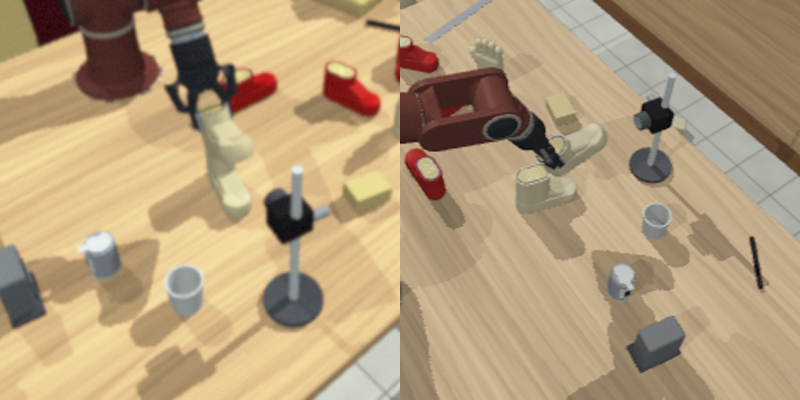

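The shoe is held correctly and the boot is undisturbed. One small trim, then I'll hand in.

>>> carry_out([
  [0.45,0.004,0.001,0.002,0,0,0],
  [0.45,0.009,0.002,0.005,0,0,0],
  [0.45,0.009,0.002,0.005,0,0,0],
  [0.45,0.009,0.002,0.005,0,0,0],
  [0.45,0.009,0.002,0.005,0,0,0],
  [0.45,0.009,0.002,0.005,0,0,0],
  [0.45,0.009,0.002,0.005,0,0,0],
])

```text
time: 15.93
tool_pos: [0.5252, -0.0533, 0.2014]
tool_rot: [0.26, 0.077, 0.962, -0.021]
contact_force: [-0.4, -0.1, -1.1]
gripper_width: 0.607
```

```bash
python3 fin.py; python3 -c "
from plant import manip
s=manip.state();print(s['contact_force'],abs(s['joint_vel']).max());print(manip.job_done())"
```

```text
[ 0.52517221 -0.05333167  0.20137711] full (array([-0.001,  0.   , -0.002]), array([-0.002,  0.01 , -0.001])) above (array([-0.102, -0.   , -0.175]), array([-0.002,  0.01 , -0.001]))
shoe in lens -0.180131607986033 -2.7194737853775824e-05 0.0032807438709614445 yaw,pitch,roll [-9.090e+00 -3.028e+01 -3.000e-02] err deg 0.28818291453291855
[-0.27 -0.53  2.21  0.07  0.93 -1.71] 0.6065697270106077 15.9333
[-0.3737132  -0.13875557 -1.05870931] 0.0017492395017450878
the job is handed in; nothing more can be done
None
```

I turned the paint tin's label to the scanner and let go of it. The low shoe is now held in front of the inspection camera, and the job was handed in at about 16 s.

- **Tin:** I turned it clockwise about 84.5 degrees where it stood. A wrist picture after release showed the tab lined up with the middle of the scanner window.
- **Shoe:** going by the arm's pose and my fit of the lens position, its centre is 180 mm out from the lens, 0 mm to the side and 3 mm above lens height. The toe points at the camera and is tipped up 30.3 degrees, with no sideways lean. The arm was still, with about 1 N on the wrist.
- **Deliberately high:** I aimed 4 mm above lens height because the heel hangs only a few millimetres above the boot's top. After the last few millimetres of lowering I checked only the force readings, which showed no contact.
- **Other objects:** the last picture, taken just before that final lowering, showed the boot, foam block, hand and cup where they had stood. I checked this by eye only.

**Disagreements:** my first estimate of lens height was 204–206 mm and the final fit gave 211.5 mm; I used the fit. Its estimate of the camera's direction is good to only a few degrees. I viewed 13 pictures, three over the budget of 10.

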